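# Set the gel power supply and start the run

### The arm

A 7-joint arm with a two-finger parallel gripper is mounted at the origin on the work surface. World frame = base frame: x ahead of the robot, y to its left, z up, the work surface at z = 0. Lengths are in m, angles in rad, forces in N, time in s.
With the tool pointing down it reaches from about 0.375 to 0.925 m from the base axis. Payload 3.1 kg.
Tool frame: the origin (TCP) lies midway between the tips of the shut fingers; the grasp point (between the pads) lies 19 mm behind it; z points along the fingers, y is the line along which they close (so a half turn about z gives the same grasp; the last joint's range is limited). The gripper opens to 85 mm and grips with 20 to 120 N. Pads are 22 mm wide; open, the fingers measure 114 mm over their backs; the gripper's body (76 mm by 85 mm) begins 54 mm behind the grasp point. The pads swing forward as they close: fully open they stand 13 mm farther back than shut.
Start: joints at [-1.219, 0.383, 0.044, 1.598, -0.018, 1.161, -0.05], TCP at [0.283, 0.585, 0.231] pointing down, gripper open.
Joint ranges: [-2.61, 2.61], [-0.41, 2.15], [-1.48, 1.57], [0, 2.5], [-1.57, 4.71], [0.05, 1.97], [-2.85, 2.85]. Speed limits (rad/s): [2.79, 2.79, 3.14, 3.14, 3.14, 3.14, 3.14].

### API

Orientations are given as a rotation vector (axis times angle).
In Python, from plant import arm, optics gives the robot as it stands. The module is installed in compiled form; this text tells all that it offers.
- The arm moves only by the tool play_rows, never from a script. Its argument "series" is text: rows parted by semicolons, each of 7 numbers parted by spaces: the shift along the tool's x, y, z in m, then the turn, a rotation vector about the tool's x, y, z in degrees, then the closure, from -1 (fully open) to 1 (shut), so that 0 is half open. In form: tx ty tz wx wy wz claw; .... A call has 1 to 20 rows; each row shifts and turns the commanded pose from where the row before left it, along the tool's axes as they then stand; what a row does not reach is not made up. A row lasts 1/8 s, in which the tool goes at most 62.5 mm and 10.7 degrees, less where a joint would pass 70% of its speed; a pose out of reach is approached as far as the arm can. A call with a gripper value outside its range is refused whole. The fingers move at their own pace and stop on an object; "force" is the grip in N (left out, the last holds). Time passes only in rows, so rows that do not move let the fingers close. It gives the time, the measured TCP pose, the force, the opening and the grip force at its end, in the units of the state.
- arm.sense(): the state, without advancing time (a new reading comes with each control period).
- optics.grab_frame(name): name is "scene" or "top" or "wrist"; returns (picture, depth): 384x512x3 uint8, red, green, blue; 384x512 float32, m along the optical axis (not along the pixel's ray), 0 where there is no reading.
- optics.camera_params(name): a dict with "fx", "fy", "cx", "cy" (pixels), "rvec" (rotation vector, rad) and "tvec" (3), from world to camera coordinates, as OpenCV has them; the wrist camera has in their place "hand_eye" (4x4, takes a point from camera to tool coordinates, whose origin is the TCP and whose axes are the flange's). Camera axes: x right, y down, z forward; pixel columns grow to the right and rows downward; lengths in m; the calibration is good to about 2 mm. A picture is of the moment at which its call begins: read the wrist's pose just before it. camera_params takes no time and is no camera call.
- arm.close_job(): hands the job in; it is judged then, once.
The state is a dict: "clock": time; "joint_pos": joint angles; "qvel": joint speeds; "joint_torque": joint torques, N m; "eef_pos": TCP position; "ee_rot": TCP orientation; "ft_force": force on the tool from outside, world axes, zero at the start; "moment": the same for the moment, N m; "opening": opening from 0.0 (shut) to 1.0 (fully open); "grasp_force": force on a finger pad.
Only numpy, scipy, OpenCV 4.12 (cv2) and the standard library are available. Lean on these libraries where they do the work, as an engineer would, in place of code of your own. Each camera call takes 0.05 s, during which the arm holds its last target. There are 200 camera calls.

### The job

Set the white-cased gel power supply: push the small upright blue post on its dial round with the outside of a fingertip, gently and without pinching it, until the dial's white index mark lines up with the orange target line on the scale. Then press the green start button fully down and let it go. Leave the dial lined up and do not disturb the things standing around and on the case.

Things in the scene. Friction and masses are not known exactly. Their poses are not given: they have to be found in the camera images.
- supply: fixed white power supply case, 220 (its x) x 360 (its y) mm, flat level top 75 mm above the table; origin at the centre of its underside, x away from the robot at yaw 0, z up. On its top: the dial, centred at x 0, y -75 mm; the green button at x -55, y +95 mm; a flat dark display at x 62, y 85; and two small sockets 8 mm high in the far corners. Nothing else but the loose vial stands on it
- dial (a joint): angle (rad) of the dial about its upright axis, counter-clockwise seen from above positive; at 0 the index mark points along the case's +x. It turns freely either way (stops only at -6.2 and 6.2) with a steady friction of 0.10 N m, so about 3 N at the post, and stays where it is left
- dial_axis (a point): centre of the dial's upper face, on its axis. The dial is a black disc, 110 mm across, its upper face level and 92 mm above the table
- dial_index (a point): outer end of the dial's index mark, a white radial line 5 mm wide on the upper face that runs from 8 mm off the axis, under the blue post, out to the rim; this point is 55 mm from the axis
- finger_post (a point): centre of the top of the blue post that stands on the dial for pushing it round: a round post 14 mm across, standing 22 mm above the dial's upper face (top 114 mm above the table), 36 mm from the axis in the direction of the index mark
- target_line (a point): the point at the dial's rim, 55 mm from the axis and at the height of the dial's upper face, which the index mark must meet: the inner end of the orange target line, a flat radial line 5 mm wide and 24 mm long on the pale scale ring around the dial, on the side of the dial nearer the robot
- start_top (a point): centre of the top of the green round start button, 32 mm across, on a low black housing
- start (a joint): travel of the start button (m): 0 up, 0.006 fully down; a spring, fully down at 5 N, brings it back up
- vial: red-capped amber glass vial, 26 mm across, 45 mm tall, standing loose on the left part of the case top; origin at the centre of its underside
- tip_box: blue pipette-tip box, 87 x 122 x 62 mm high, loose on the table left of the case; origin at the centre of its underside
- tube_rack: red rack with white tube caps, 100 x 130 x 40 mm high, loose on the table right of the case; origin at the centre of its underside
- beaker: glass beaker, 68 mm across, 85 mm tall, loose on the table beyond the case (far from the robot); origin at the centre of its underside
- bottle: glass bottle with blue cap, 80 mm across, 170 mm tall, loose on the table to the robot's right; origin at the centre of its underside
- spatula: spatula with wooden handle, about 190 mm long, lying loose on the table between the robot and the case; origin on its underside

How it is judged:
By the outcome, as a careful person would: the job done as asked, in the order asked, and still so for the second after the job is handed in, with the robot touching nothing.
It also fails if it takes over 58 s, if anything falls off the work surface, if the arm or the gripper's body presses on something with over 40 N, if the wrist force passes 120 N, or if a joint passes its speed limit or range.

## Working session

There is one attempt and no reset: what is moved stays moved. The work goes in short steps, Python scripts to look and compute and a tool call to move; the robot and the scene stay as the last step left them, time stands still between calls to the robot, and variables do not carry over. Pictures are saved under pics/ and viewed, at most 10 in all, crops included, and the job is handed in when it is done.

Besides the shell and the picture viewer there is one more tool, called after "Emit:" as name(argument=value, ...) on one line, values as JSON. play_rows: Moves the arm, as the interface text tells. Its arguments: {"type":"object","properties":{"series":{"type":"string"},"force":{"type":"number"}},"required":["series"]}

```bash
mkdir -p pics; cat > h.py <<'E'
import numpy as np, cv2
from scipy.spatial.transform import Rotation as R
from plant import arm, optics
def grab(name):
    s=arm.sense(); im,d=optics.grab_frame(name); p=optics.camera_params(name)
    K=np.array([[p['fx'],0,p['cx']],[0,p['fy'],p['cy']],[0,0,1.]])
    if 'rvec' in p:
        Rc=R.from_rotvec(np.ravel(p['rvec'])).as_matrix().T; o=-Rc@np.ravel(p['tvec'])
    else:
        H=np.array(p['hand_eye']); Rt=R.from_rotvec(s['ee_rot']).as_matrix()
        Rc=Rt@H[:3,:3]; o=Rt@H[:3,3]+np.array(s['eef_pos'])
    return im,d,(K,Rc,o)
def ray(c,u,v):
    K,Rc,o=c; return o,Rc@np.linalg.solve(K,np.array([u,v,1.]))
def plane(c,u,v,z):
    o,d=ray(c,u,v); return o+d*(z-o[2])/d[2]
def pt(c,u,v,depth):
    o,d=ray(c,u,v); return o+d*depth
def proj(c,p):
    K,Rc,o=c; q=K@(Rc.T@(np.array(p)-o)); return q[:2]/q[2]
def save(name,im,**k): cv2.imwrite('pics/'+name,im[:,:,::-1])
E
python3 - <<'E'
from h import *
s=arm.sense(); print({k:np.round(v,3) for k,v in s.items()})
for n in ('top','scene'):
    im,d,c=grab(n); save(n+'1.png',im); np.savez(n+'1.npz',im=im,d=d,K=c[0],R=c[1],o=c[2]); print(n,c[2],c[1][:,2],c[0][0,0])
E
```

```text
{'clock': np.float64(0.0), 'joint_pos': array([-1.219,  0.384,  0.044,  1.6  , -0.018,  1.161, -0.05 ]), 'qvel': array([-0.002, -0.   , -0.001, -0.001,  0.   , -0.001,  0.001]), 'joint_torque': array([-0.0000e+00, -4.3346e+01,  1.0240e+00, -2.4951e+01,  1.1000e-02,
        1.1000e-02, -0.0000e+00]), 'eef_pos': array([0.282, 0.584, 0.23 ]), 'ee_rot': array([-0.7  , -3.062,  0.004]), 'ft_force': array([-1.124e+00,  1.000e-03, -4.750e-01]), 'moment': array([-0.028, -0.01 ,  0.007]), 'grasp_force': np.float64(0.0), 'opening': np.float64(1.001)}
top [ 0.51680392 -0.06356916  1.13616727] [ 0.06246062 -0.0126053  -0.99796782] 383.02784167538033
scene [1.1163852  0.36994907 0.79553975] [-0.53162692 -0.43487796 -0.72681083] 361.41848444940933
```

View pics/top1.png

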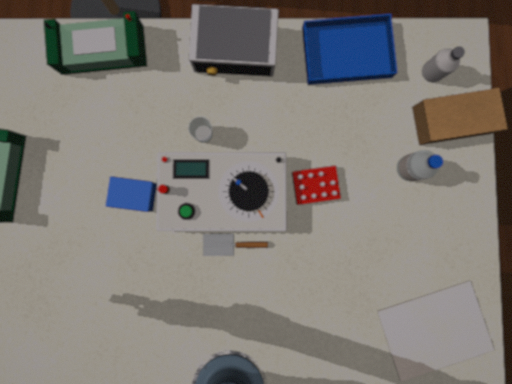

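View pics/scene1.png

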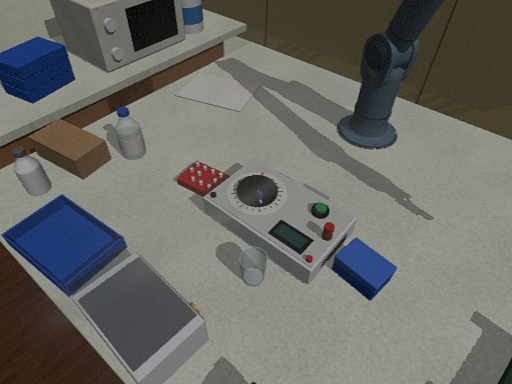

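The top view shows the case with the dial at about (249,191), the post at (239,184), the orange line at (261,212), the button at (186,211) and the vial at (164,189). The scene view shows the same, with the dial at (258,190), the button at (320,210) and the vial at (328,231). The arm is clear of the case. Next I measure coarsely.

```bash
cat >> h.py <<'E'
def blobs(im,lo,hi,box=None,amin=4):
    hsv=cv2.cvtColor(im,cv2.COLOR_RGB2HSV); m=cv2.inRange(hsv,np.array(lo),np.array(hi))
    if box:
        b=np.zeros_like(m); x0,y0,x1,y1=box; b[y0:y1,x0:x1]=255; m&=b
    n,l,st,ce=cv2.connectedComponentsWithStats(m)
    return sorted([(int(st[i,4]),*np.round(ce[i],1)) for i in range(1,n) if st[i,4]>=amin],reverse=True)
def tri(c1,p1,c2,p2):
    o1,d1=ray(c1,*p1); o2,d2=ray(c2,*p2)
    t=np.linalg.lstsq(np.c_[d1,-d2],o2-o1,rcond=None)[0]; a=o1+d1*t[0]; b=o2+d2*t[1]
    return (a+b)/2, np.linalg.norm(a-b)
E
python3 - <<'E'
from h import *
L={}
for n,box in (('top',(155,150,290,235)),('scene',(200,160,360,275))):
    z=np.load(n+'1.npz'); im=z['im']; c=(z['K'],z['R'],z['o']); L[n]=(im,z['d'],c)
    for nm,lo,hi in (('green',(50,100,40),(80,255,255)),('blue',(105,110,60),(130,255,255)),('orange',(4,80,120),(20,255,255)),('black',(0,0,0),(180,120,50)),('red',(0,150,80),(3,255,255))):
        print(n,nm,blobs(im,lo,hi,box)[:5])
im,d,c=L['top']
for nm,u,v,h in (('dial',249,191,.092),('post',239,184,.114),('orange',261.5,212,.075),('btn',186,211,.09),('vial',164,189,.12)):
    print(nm,plane(c,u,v,h).round(4),'depthpt',pt(c,u,v,d[int(v),int(u)]).round(4))
E
```

```text
top green [(133, np.float64(185.7), np.float64(210.9))]
top blue [(29, np.float64(238.0), np.float64(181.9))]
top orange [(17, np.float64(260.1), np.float64(213.1))]
top black [(1052, np.float64(249.0), np.float64(191.4)), (228, np.float64(190.8), np.float64(169.8)), (35, np.float64(190.4), np.float64(211.5)), (5, np.float64(278.4), np.float64(159.2))]
top red [(53, np.float64(162.6), np.float64(188.6)), (12, np.float64(164.3), np.float64(158.9))]
scene green [(100, np.float64(320.6), np.float64(207.6))]
scene blue [(621, np.float64(349.8), np.float64(257.3)), (4, np.float64(260.2), np.float64(191.8))]
scene orange [(6, np.float64(262.2), np.float64(173.0))]
scene black [(363, np.float64(290.2), np.float64(237.0)), (302, np.float64(249.6), np.float64(182.8)), (157, np.float64(267.0), np.float64(199.3)), (117, np.float64(318.7), np.float64(212.4)), (55, np.float64(335.3), np.float64(248.5))]
scene red [(306, np.float64(209.4), np.float64(177.3)), (69, np.float64(329.2), np.float64(227.3)), (28, np.float64(308.8), np.float64(258.1))]
dial [ 0.5649 -0.0606  0.092 ] depthpt [ 0.5649 -0.0606  0.0925]
post [ 0.5829 -0.0341  0.114 ] depthpt [ 0.5838 -0.0337  0.0994]
orange [ 0.5074 -0.0948  0.075 ] depthpt [ 0.5074 -0.0946  0.0792]
btn [0.5118 0.111  0.09  ] depthpt [0.5118 0.1099 0.0968]
vial [0.5705 0.1644 0.12  ] depthpt [0.5706 0.1646 0.1191]
```

```bash
cat >> h.py <<'E'
def delta(target):
    s=arm.sense(); Rt=R.from_rotvec(s['ee_rot']).as_matrix()
    return Rt.T@(np.array(target)-s['eef_pos'])*1000
def yaw():
    Rt=R.from_rotvec(arm.sense()['ee_rot']).as_matrix(); return np.degrees(np.arctan2(Rt[1,1],Rt[0,1])), Rt
E
python3 - <<'E'
from h import *
y,Rt=yaw(); print(y,Rt.round(3)); print(np.array(optics.camera_params('wrist')['hand_eye']).round(3), optics.camera_params('wrist')['fx'])
print(delta([0.55,-0.06,0.27]))
Rn=Rt@R.from_rotvec([0,0,np.radians(100)]).as_matrix()
print(Rn.T@(np.array([0.53,-0.06,0.27])-arm.sense()['eef_pos']))
E
```

```text
64.23235010360126 [[-0.901  0.435 -0.001]
 [ 0.435  0.901 -0.002]
 [-0.    -0.002 -1.   ]]
[[-0.001 -0.964 -0.265  0.066]
 [ 1.    -0.001  0.    -0.001]
 [-0.001 -0.265  0.964 -0.143]
 [ 0.     0.     0.     1.   ]] 268.0445233035729
[-521.35330024 -464.16427952  -38.82919774]
[-0.3782705   0.57780617 -0.03880976]
```

Emit:
play_rows(series="0 0 -0.004 0 0 10 1;0 0 -0.004 0 0 10 1;0 0 -0.004 0 0 10 1;0 0 -0.004 0 0 10 1;0 0 -0.004 0 0 10 1;0 0 -0.004 0 0 10 1;0 0 -0.004 0 0 10 1;0 0 -0.004 0 0 10 1;0 0 -0.004 0 0 10 1;0 0 -0.004 0 0 10 1;-0.027 0.041 0 0 0 0 1;-0.027 0.041 0 0 0 0 1;-0.027 0.041 0 0 0 0 1;-0.027 0.041 0 0 0 0 1;-0.027 0.041 0 0 0 0 1;-0.027 0.041 0 0 0 0 1;-0.027 0.041 0 0 0 0 1;-0.027 0.041 0 0 0 0 1;-0.027 0.041 0 0 0 0 1;-0.027 0.041 0 0 0 0 1")

```text
clock: 2.6
eef_pos: [0.4574, 0.125, 0.271]
ee_rot: [-2.796, -1.432, 0.0]
ft_force: [0.4, 0.4, -1.3]
opening: 0.003
grasp_force: 0.0
```

Emit:
play_rows(series="-0.027 0.041 0 0 0 0 1;-0.027 0.041 0 0 0 0 1;-0.027 0.041 0 0 0 0 1;-0.027 0.041 0 0 0 0 1;0 0 0 0 0 0 1;0 0 0 0 0 0 1")

```text
clock: 3.35
eef_pos: [0.5269, -0.0564, 0.2707]
ee_rot: [-2.796, -1.431, 0.002]
ft_force: [0.2, 0.0, 0.1]
opening: -0.002
grasp_force: 0.0
```

```bash
python3 - <<'E'
from h import *
s=arm.sense(); print(s['clock'],s['eef_pos'].round(4),s['joint_pos'].round(2),yaw()[0],s['opening'],s['ft_force'].round(2))
im,d,c=grab('wrist'); save('w1.png',im); np.savez('w1.npz',im=im,d=d,K=c[0],R=c[1],o=c[2])
for p in ((0.565,-.061,.092),(0.512,.111,.09),(.508,-.095,.08)): print(proj(c,p).round(0))
E
```

```text
3.35 [ 0.5269 -0.0564  0.2707] [-0.77  0.15  0.89  1.87 -0.13  1.18 -0.47] -35.78391136438226 -0.001544065829287546 [0.19 0.04 0.09]
[285. 159.]
[158.  61.]
[263. 204.]
```

View pics/w1.png

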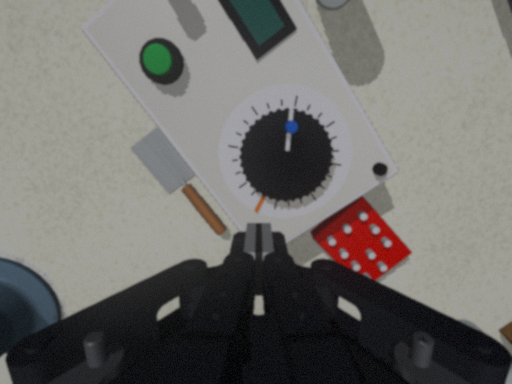

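The wrist view shows the dial at about (287,160) with the blue post at (291,127) and the white index mark along it. The orange line is at (261,204) and the button at (157,57). The shut fingertips are at (258,235). I'll measure these and check the heights against the top view.

```bash
cat >> h.py <<'E'
def mask(im,lo,hi,box):
    m=cv2.inRange(cv2.cvtColor(im,cv2.COLOR_RGB2HSV),np.array(lo),np.array(hi)); b=np.zeros_like(m); x0,y0,x1,y1=box; b[y0:y1,x0:x1]=255; return m&b
E
python3 - <<'E'
from h import *
z=np.load('w1.npz'); im=z['im']; c=(z['K'],z['R'],z['o']); d=z['d']
t=np.load('top1.npz'); ct=(t['K'],t['R'],t['o'])
m=mask(im,(0,0,0),(180,255,70),(225,90,350,215))
cs=cv2.findContours(m,cv2.RETR_EXTERNAL,cv2.CHAIN_APPROX_NONE)[0]; q=max(cs,key=cv2.contourArea)
e=cv2.fitEllipse(cv2.convexHull(q)); print('dial ellipse',e)
# rim fit in world plane
P=np.array([plane(c,*p[0],.092)[:2] for p in cv2.convexHull(q)]); A=np.c_[2*P,np.ones(len(P))]; s=np.linalg.lstsq(A,(P**2).sum(1),rcond=None)[0]; print('circle',s[:2],np.sqrt(s[2]+s[:2]@s[:2]))
print('tri dial',tri(c,e[0],ct,(249,191.4)))
bl=blobs(im,(105,120,60),(130,255,255),(225,90,350,215)); print(bl); print('tri post',tri(c,bl[0][1:],ct,(238.5,182.5)), plane(c,*bl[0][1:],.112))
g=blobs(im,(50,80,40),(80,255,255),(120,20,200,100)); print('green',g, tri(c,g[0][1:],ct,(185.7,210.9)))
m=mask(im,(3,90,80),(20,255,255),(225,180,300,225)); ys,xs=np.nonzero(m)
O=np.array([plane(c,u,v,.076)[:2] for u,v in zip(xs,ys)]); print('orange px',len(xs),O.mean(0),'dir'); 
C=s[:2]
for nm,p in (('orange',O.mean(0)),('post',plane(c,*bl[0][1:],.114)[:2])): v=p-C; print(nm,np.degrees(np.arctan2(v[1],v[0]))%360,np.linalg.norm(v))
m=mask(im,(0,0,110),(180,90,255),(225,90,350,215)); cv2.ellipse
inn=np.zeros_like(m); cv2.ellipse(inn,(e[0],(e[1][0]*.85,e[1][1]*.85),e[2]),255,-1); ys,xs=np.nonzero(m&inn)
W=np.array([plane(c,u,v,.092)[:2] for u,v in zip(xs,ys)])-C; w=W.mean(0); print('index',len(W),np.degrees(np.arctan2(w[1],w[0])),np.linalg.norm(w))
print('depth dial',pt(c,*e[0],d[int(e[0][1]),int(e[0][0])]), 'case',pt(c,200,100,d[100,200]),'btn',pt(c,157,57,d[57,157]))
E
```

```text
dial ellipse ((286.141357421875, 154.82460021972656), (90.32914733886719, 92.69793701171875), 42.808345794677734)
circle [ 0.56723356 -0.05921582] 0.05500544333726164
tri dial (array([ 0.56690903, -0.0610148 ,  0.06660696]), np.float64(0.003915030197967964))
[(151, np.float64(291.1), np.float64(126.5))]
tri post (array([ 0.58939611, -0.03233348,  0.10310486]), np.float64(0.0035401619846009984)) [ 0.59048158 -0.03138934  0.112     ]
green [(792, np.float64(157.1), np.float64(58.7))] (array([0.51279247, 0.11198431, 0.09262904]), np.float64(0.0018219950470320472))
orange px 62 [ 0.50384291 -0.09251449] dir
orange 207.71263262384497 0.07160430310884865
post 50.49905456742537 0.03630590103668342
index 91 49.75596248199865 0.02443181700373539
depth dial [ 0.56868601 -0.05687797  0.09396305] case [0.52229153 0.05450028 0.07662482] btn [0.51550801 0.11173021 0.098708  ]
```

```bash
python3 - <<'E'
from h import *
Rt=yaw()[1]@R.from_rotvec([0,0,np.radians(4)]).as_matrix()
print(Rt.T@(np.array([.616,-.0533,.099])-arm.sense()['eef_pos'])*1000)
E
```

```text
[ 58.55039861  67.51866839 171.59028631]
```

Emit:
play_rows(series="0 0 0 0 0 4 1;0.0195 0.0225 0.03 0 0 0 1;0.0195 0.0225 0.03 0 0 0 1;0.0195 0.0225 0.03 0 0 0 1;0 0 0.03 0 0 0 1;0 0 0.03 0 0 0 1;0 0 0 0 0 0 1;0 0 0 0 0 0 1")

```text
clock: 4.4
eef_pos: [0.6173, -0.0539, 0.1222]
ee_rot: [-2.843, -1.336, -0.002]
ft_force: [1.0, -0.5, -0.1]
opening: -0.0
grasp_force: 0.0
```

```bash
python3 - <<'E'
from h import *
s=arm.sense(); print(s['clock'],s['eef_pos'].round(4),s['joint_pos'].round(2),yaw()[0],s['ft_force'].round(2))
im,d,c=grab('wrist'); save('w2.png',im); print(delta([.616,-.0533,.099]),delta([.5672,-.0592,.099]))
E
```

```text
4.4 [ 0.6173 -0.0539  0.1222] [-0.57  0.55  0.77  1.79 -0.45  0.98 -0.31] -39.66424338437081 [ 1.   -0.5  -0.08]
[-0.41657987 -2.0526304  23.83531918] [-36.12637426 -35.83197164  23.70612715]
```

View pics/w2.png

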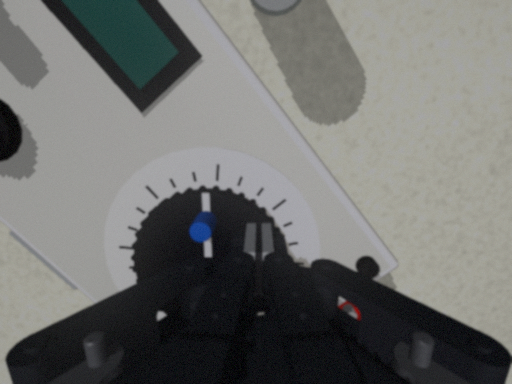

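The post top is at (200,230) and the shut fingertips are 15 mm wide at (258,240), about 20 mm behind the post on its clockwise side. I'll descend and come almost to contact.

Emit:
play_rows(series="0 0 0.012 0 0 0 1;0 0 0.011 0 0 0 1;0 0 0 0 0 0 1;0 -0.006 0 0 0 0 1;0 -0.006 0 0 0 0 1;0 -0.006 0 0 0 0 1;0 -0.003 0 0 0 0 1;0 0 0 0 0 0 1")

```text
clock: 5.45
eef_pos: [0.6012, -0.0414, 0.0987]
ee_rot: [2.844, 1.334, 0.002]
ft_force: [2.7, -0.3, -1.9]
opening: 0.001
grasp_force: 1.2
```

```bash
python3 - <<'E'
from h import *
s=arm.sense(); print(s['clock'],s['eef_pos'].round(4),yaw()[0],s['ft_force'].round(2),delta([.5672,-.0592,.099]))
E
```

```text
5.45 [ 0.6012 -0.0414  0.0987] -39.752161027278106 [ 2.68 -0.27 -1.91] [-35.45133837 -14.7299608   -0.39362722]
```

Emit:
play_rows(series="0.001 -0.0025 0 0 0 -4 1;0.001 -0.0025 0 0 0 -4 1;0.001 -0.0025 0 0 0 -4 1;0.001 -0.0025 0 0 0 -4 1;0.001 -0.0025 0 0 0 -4 1;0.001 -0.0025 0 0 0 -4 1;0.001 -0.0025 0 0 0 -4 1;0.001 -0.0025 0 0 0 -4 1;0.001 -0.0025 0 0 0 -4 1;0.001 -0.0025 0 0 0 -4 1")

```text
clock: 6.7
eef_pos: [0.5825, -0.0229, 0.0987]
ee_rot: [2.213, 2.228, 0.003]
ft_force: [3.0, -0.5, -2.3]
opening: -0.003
grasp_force: 1.5
```

```bash
python3 - <<'E'
from h import *
s=arm.sense(); print(s['clock'],s['eef_pos'].round(4),s['joint_pos'].round(2),yaw()[0],s['ft_force'].round(2),delta([.5672,-.0592,.099]))
im,d,c=grab('wrist'); save('w3.png',im)
E
```

```text
6.7 [ 0.5825 -0.0229  0.0987] [-0.52  0.47  0.6   1.89 -0.34  0.88  0.25] 0.3835723058535604 [ 2.98 -0.45 -2.31] [-36.2008584  -15.49898855  -0.3792952 ]
```

View pics/w3.png

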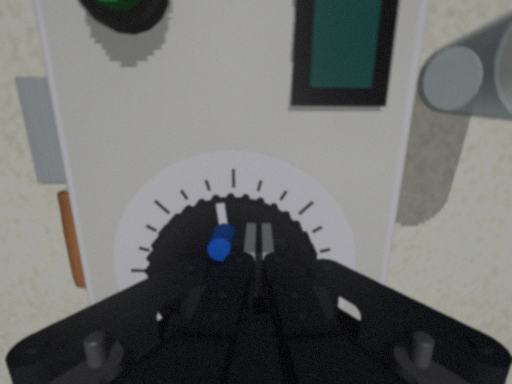

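The post is at (218,245), against the finger at (246,240). The contact force is about 3 N. I'll measure the dial angle properly.

```bash
cat >> h.py <<'E'
C=np.array([.5672,-.0592])
def post(name='wrist'):
    im,d,c=grab(name)
    bl=blobs(im,(105,120,40),(130,255,255),(130,120,400,300) if name=='wrist' else (225,165,275,220))
    m=mask(im,(105,120,100),(130,255,255),(130,120,400,300)if name=='wrist' else (225,165,275,220))
    print(bl[:3])
    q=plane(c,*bl[0][1:],.112)[:2]-C
    print('post ang',np.degrees(np.arctan2(q[1],q[0]))%360,np.hypot(*q))
    H,W=im.shape[:2]; vv,uu=np.mgrid[0:H,0:W]
    K,Rc,o=c; D=np.c_[(uu.ravel()-K[0,2])/K[0,0],(vv.ravel()-K[1,2])/K[1,1],np.ones(H*W)]@Rc.T
    hsv=cv2.cvtColor(im,cv2.COLOR_RGB2HSV).reshape(-1,3).astype(int)
    for nm,h,r0,r1,f in (('index',.092,.044,.053,(hsv[:,2]>100)&(hsv[:,1]<90)),('orange',.076,.058,.085,(hsv[:,0]>=3)&(hsv[:,0]<=20)&(hsv[:,1]>90)&(hsv[:,2]>80))):
        P=(o+D*((h-o[2])/D[:,2])[:,None])[:,:2]-C; r=np.hypot(*P.T); k=f&(r>r0)&(r<r1)
        if k.any():
            P=P[k]; a=np.arctan2(P[:,1],P[:,0]); mu=np.arctan2(np.sin(a).mean(),np.cos(a).mean())
            print(nm,len(P),'med',np.degrees(mu)%360,'spread',np.degrees(np.std(np.angle(np.exp(1j*(a-mu))))))
    return im
E
python3 - <<'E'
from h import *
post()
E
```

```text
[(815, np.float64(220.3), np.float64(242.6))]
post ang 96.75784516320509 0.03872039389612018
index 133 med 97.9499838909586 spread 1.8946738501954732
```

Emit:
play_rows(series="0.001 -0.0025 0 0 0 -4 1;0.001 -0.0025 0 0 0 -4 1;0.001 -0.0025 0 0 0 -4 1;0.001 -0.0025 0 0 0 -4 1;0.001 -0.0025 0 0 0 -4 1;0.001 -0.0025 0 0 0 -4 1;0.001 -0.0025 0 0 0 -4 1;0.001 -0.0025 0 0 0 -4 1;0.001 -0.0025 0 0 0 -4 1;0.001 -0.0025 0 0 0 -4 1;0.001 -0.0025 0 0 0 -4 1;0.001 -0.0025 0 0 0 -4 1;0.001 -0.0025 0 0 0 -4 1;0.001 -0.0025 0 0 0 -4 1;0.001 -0.0025 0 0 0 -4 1;0.001 -0.0025 0 0 0 -4 1;0.001 -0.0025 0 0 0 -4 1;0.001 -0.0025 0 0 0 -4 1;0.001 -0.0025 0 0 0 -4 1;0.001 -0.0025 0 0 0 -4 1")

```text
clock: 9.3
eef_pos: [0.5341, -0.0358, 0.0985]
ee_rot: [-0.264, -3.13, -0.003]
ft_force: [1.5, 2.1, 0.2]
opening: -0.001
grasp_force: 1.5
```

```bash
python3 - <<'E'
from h import *
s=arm.sense(); print(s['clock'],s['eef_pos'].round(4),s['joint_pos'].round(2),yaw()[0],s['ft_force'].round(2),delta([.5672,-.0592,.099]))
post()
E
```

```text
9.3 [ 0.5341 -0.0358  0.0985] [-0.29  0.34  0.32  1.99 -0.15  0.83  1.52] 80.34522901630547 [1.51 2.07 0.18] [-36.58456984 -17.53814811  -0.51563138]
[(762, np.float64(220.3), np.float64(242.6))]
post ang 175.53277444330516 0.03886971214037193
index 130 med 176.30137140640173 spread 1.8399048202065644
orange 305 med 208.98493852095447 spread 1.273192001106332
```

Emit:
play_rows(series="0.001 -0.0025 0 0 0 -4 1;0.001 -0.0026 0 0 0 -4 1;0.001 -0.0026 0 0 0 -4 1;0.001 -0.0026 0 0 0 -4 1;0.001 -0.0026 0 0 0 -4 1;0.001 -0.0026 0 0 0 -4 1;0 0 0 0 0 0 1;0 0 0 0 0 0 1")

```text
clock: 10.35
eef_pos: [0.5278, -0.0521, 0.0984]
ee_rot: [0.387, -3.117, -0.001]
ft_force: [1.2, 2.7, 2.3]
opening: 0.002
grasp_force: 1.4
```

```bash
python3 - <<'E'
from h import *
s=arm.sense(); print(s['clock'],s['eef_pos'].round(4),s['joint_pos'].round(2),yaw()[0],s['ft_force'].round(2),delta([.5672,-.0592,.099]))
im=post(); save('w4.png',im)
E
```

```text
10.35 [ 0.5278 -0.0521  0.0984] [-0.2   0.33  0.25  2.   -0.11  0.82  1.94] 104.16438365674338 [1.19 2.72 2.27] [-36.46727591 -16.5685486   -0.68601502]
[(767, np.float64(220.2), np.float64(243.3))]
post ang 201.38228488478575 0.03897401879294682
index 119 med 202.18381589492176 spread 1.6900872125195907
orange 308 med 208.34236235603805 spread 1.2102284105783996
```

View pics/w4.png

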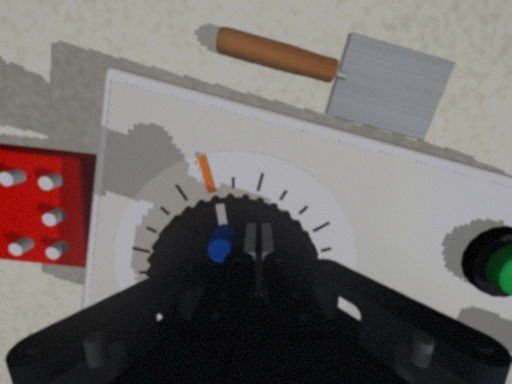

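The orange line is at (209,170) and the index mark at (221,213). About 6° remain, so I'll push 5° more, slowly, and then measure.

Emit:
play_rows(series="0.0004 -0.001 0 0 0 -1.5 1;0.0004 -0.001 0 0 0 -1.5 1;0.0003 -0.0007 0 0 0 -1 1;0.0002 -0.0006 0 0 0 -1 1;0 0 0 0 0 0 1;0 0 0 0 0 0 1")

```text
clock: 11.15
eef_pos: [0.5275, -0.0567, 0.0982]
ee_rot: [0.524, -3.097, 0.0]
ft_force: [-0.1, 2.4, 2.3]
opening: -0.001
grasp_force: 1.2
```

```bash
cat >> h.py <<'E'
def lines(c,im):
    H,W=im.shape[:2]; vv,uu=np.mgrid[0:H,0:W]; K,Rc,o=c
    D=np.c_[(uu.ravel()-K[0,2])/K[0,0],(vv.ravel()-K[1,2])/K[1,1],np.ones(H*W)]@Rc.T
    hsv=cv2.cvtColor(im,cv2.COLOR_RGB2HSV).reshape(-1,3).astype(int)
    for nm,h,r0,r1,f in (('index',.092,.043,.0525,(hsv[:,2]>100)&(hsv[:,1]<90)),('orange',.076,.056,.085,(hsv[:,0]>=3)&(hsv[:,0]<=20)&(hsv[:,1]>90)&(hsv[:,2]>80))):
        P=(o+D*((h-o[2])/D[:,2])[:,None])[:,:2]; r=np.hypot(*(P-C).T); k=f&(r>r0)&(r<r1); P=P[k]; m=P.mean(0)
        dv=np.linalg.svd(P-m)[2][0]; dv*=np.sign(dv@(m-C)); off=np.cross(dv,m-C)*1e3
        print(nm,len(P),'mean',m.round(4),'r',r[k].min().round(4),r[k].max().round(4),'dir',(np.degrees(np.arctan2(dv[1],dv[0]))%360).round(2),'centre off mm',off.round(2))
E
python3 - <<'E'
from h import *
s=arm.sense(); print(s['clock'],s['ft_force'].round(2))
im,d,c=grab('wrist'); lines(c,im); post()
E
```

```text
11.15 [-0.13  2.42  2.26]
index 125 mean [ 0.5254 -0.0825] r 0.0431 0.0525 dir 208.75 centre off mm 0.31
orange 304 mean [ 0.5045 -0.0928] r 0.0588 0.0831 dir 207.58 centre off mm 0.77
[(777, np.float64(220.0), np.float64(244.0))]
post ang 208.23856158353712 0.039021208359830764
index 121 med 209.12101546416162 spread 1.7144876976923467
orange 305 med 208.23048467298506 spread 1.1860574991261312
```

Emit:
play_rows(series="0 0.005 0 0 0 0 1;0 0.008 0 0 0 0 1;0 0 -0.03 0 0 0 1;0 0 -0.04 0 0 0 1;0 0 -0.04 0 0 0 1;0 0 -0.04 0 0 0 1;0 0 0 0 0 0 1;0 0 0 0 0 0 1")

```text
clock: 12.25
eef_pos: [0.5225, -0.0441, 0.2475]
ee_rot: [0.524, -3.096, -0.0]
ft_force: [-0.1, 0.1, -0.9]
opening: 0.002
grasp_force: 0.0
```

```bash
cat >> h.py <<'E'
def circ(c,im,h,f,r0,r1):
    global C
    H,W=im.shape[:2]; vv,uu=np.mgrid[0:H,0:W]; K,Rc,o=c
    D=np.c_[(uu.ravel()-K[0,2])/K[0,0],(vv.ravel()-K[1,2])/K[1,1],np.ones(H*W)]@Rc.T
    return (o+D*((h-o[2])/D[:,2])[:,None])[:,:2].reshape(H,W,2)
E
python3 - <<'E'
import h; from h import *
s=arm.sense(); print(s['clock'],s['eef_pos'].round(4),s['ft_force'].round(2))
im,d,c=grab('wrist'); save('w5.png',im); np.savez('w5.npz',im=im,K=c[0],R=c[1],o=c[2]); print(proj(c,[*C,.092]),proj(c,[.512,.111,.098])); lines(c,im)
E
```

```text
12.25 [ 0.5225 -0.0441  0.2475] [-0.09  0.06 -0.91]
[234.81364332 209.10487478] [388.66778306 213.78424011]
index 42 mean [ 0.5252 -0.0824] r 0.0431 0.0525 dir 212.14 centre off mm -2.71
orange 80 mean [ 0.5042 -0.0927] r 0.0597 0.0824 dir 208.0 centre off mm 0.04
```

View pics/w5.png

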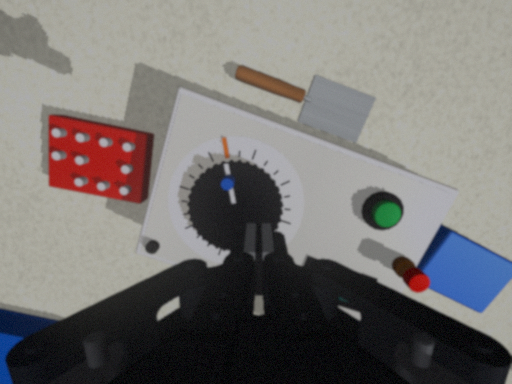

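The orange line (225,147) and the index mark (230,185) look nearly collinear, but the fingers hide part of the dial. I'll shift the view to fit the rim and check.

Emit:
play_rows(series="-0.03 0 0.01 0 0 0 1;-0.03 0 0.01 0 0 0 1;0 0 0 0 0 0 1;0 0 0 0 0 0 1")

```text
clock: 12.8
eef_pos: [0.5785, -0.0249, 0.2267]
ee_rot: [0.524, -3.094, 0.0]
ft_force: [0.3, -0.7, 0.2]
opening: 0.0
grasp_force: 0.0
```

```bash
python3 - <<'E'
import h; from h import *
s=arm.sense(); print(s['clock'],s['eef_pos'].round(4))
im,d,c=grab('wrist'); save('w6.png',im); np.savez('w6.npz',im=im,K=c[0],R=c[1],o=c[2])
u,v=proj(c,[*C,.092]); print(u,v)
b=int(u)-75,int(v)-75,int(u)+75,int(v)+75
m=mask(im,(0,0,0),(180,255,70),b); 
X=circ(c,im,.092,0,0,0); r=np.hypot(*np.moveaxis(X-C,2,0)); m[r>.06]=0
q=max(cv2.findContours(m,cv2.RETR_EXTERNAL,cv2.CHAIN_APPROX_NONE)[0],key=cv2.contourArea)
P=np.array([X[p[0][1],p[0][0]] for p in cv2.convexHull(q)]); 
for _ in range(3):
    A=np.c_[2*P,np.ones(len(P))]; sol=np.linalg.lstsq(A,(P**2).sum(1),rcond=None)[0]; rad=np.sqrt(sol[2]+sol[:2]@sol[:2]); e=np.hypot(*(P-sol[:2]).T)-rad; P=P[abs(e)<.002]
print('dial circle',sol[:2],rad,len(P))
h.C=sol[:2]; h.lines(c,im); h.post()
t,d,ct=grab('top'); save('t2.png',cv2.resize(t[140:250,140:300],None,fx=5,fy=5,interpolation=cv2.INTER_CUBIC)); h.lines(ct,t)
w=im[max(b[1],0):b[3],b[0]:b[2]]; save('w6c.png',cv2.resize(w,None,fx=4,fy=4,interpolation=cv2.INTER_CUBIC))
E
```

```text
12.8 [ 0.5785 -0.0249  0.2267]
232.04037616581184 162.23725009027848
dial circle [ 0.56678589 -0.05973521] 0.05485463708532896 37
index 63 mean [ 0.5249 -0.0826] r 0.0432 0.0523 dir 208.58 centre off mm 0.05
orange 110 mean [ 0.504 -0.093] r 0.0589 0.0826 dir 207.25 centre off mm 0.84
[(203, np.float64(223.0), np.float64(127.6))]
post ang 208.2973461752817 0.03549826840243881
index 62 med 208.5027305849069 spread 2.222034524524507
orange 108 med 207.82900114549102 spread 1.0954734125406491
index 10 mean [ 0.5245 -0.0813] r 0.0436 0.0521 dir 216.02 centre off mm -7.41
orange 11 mean [ 0.5032 -0.0918] r 0.0632 0.0792 dir 206.39 centre off mm 0.44
```

View pics/w6c.png

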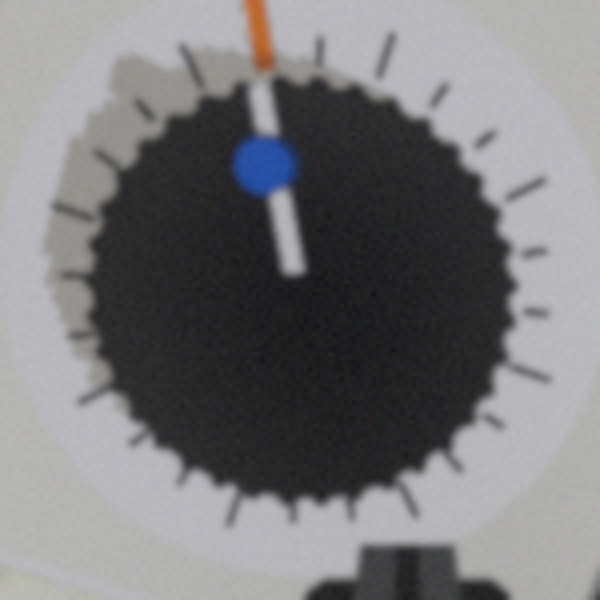

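The crop shows the index mark at (260,100) running into the orange line at (265,68). Two views put the misalignment at 0.3–0.7°, so the dial is lined up. Next is the button.

```bash
python3 - <<'E'
from h import *
L=[]
for f in ('w1','w5'):
    z=np.load(f+'.npz'); c=(z['K'],z['R'],z['o']); g=blobs(z['im'],(50,80,40),(80,255,255),(110,20,420,250)); L.append((c,g[0][1:])); print(g[:1],plane(c,*g[0][1:],.097))
print(tri(*L[0],*L[1]))
print(delta([.5135,.1115,.15]))
E
```

```text
[(792, np.float64(157.1), np.float64(58.7))] [0.51419911 0.1110306  0.097     ]
[(655, np.float64(386.0), np.float64(213.3))] [0.51265499 0.10840636 0.097     ]
(array([0.51349953, 0.11275741, 0.09070724]), np.float64(0.0011980201299584957))
[ 17.07561032 150.69220689  78.23479857]
```

Emit:
play_rows(series="0.004 0.0375 0 0 0 0 1;0.004 0.0375 0 0 0 0 1;0.004 0.0375 0 0 0 0 1;0.004 0.0375 0 0 0 0 1;0 0 0.04 0 0 0 1;0 0 0.04 0 0 0 1;0 0 0.024 0 0 0 1;0 0 0 0 0 0 1;0 0 0 0 0 0 1")

```text
clock: 14.08
eef_pos: [0.5164, 0.1119, 0.1256]
ee_rot: [-0.524, 3.095, 0.0]
ft_force: [0.1, 0.1, -0.5]
opening: 0.001
grasp_force: 0.0
```

```bash
python3 - <<'E'
from h import *
s=arm.sense(); print(s['clock'],s['eef_pos'].round(4),s['ft_force'].round(2),delta([.5130,.111,.099]))
im,d,c=grab('wrist'); save('w7.png',im)
g=blobs(im,(50,80,40),(80,255,255)); print(g[:2],plane(c,*g[0][1:],.098))
E
```

```text
14.075 [0.5164 0.1119 0.1256] [ 0.15  0.07 -0.52] [ 3.58078595  0.2539564  26.62429452]
[(1456, np.float64(260.6), np.float64(209.5))] [0.51000817 0.10995062 0.098     ]
```

View pics/w7.png

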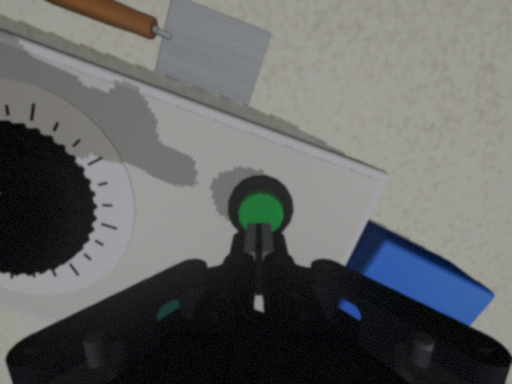

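The green button is at (261,212), directly ahead of the fingertips at (258,235). The vial is clear of the fingers. I'll shift 3.5 mm and go down.

Emit:
play_rows(series="0.0035 0 0.01 0 0 0 1;0 0 0.01 0 0 0 1;0 0 0.004 0 0 0 1;0 0 0.002 0 0 0 1;0 0 0.001 0 0 0 1;0 0 0.001 0 0 0 1;0 0 0 0 0 0 1")

```text
clock: 15.0
eef_pos: [0.5122, 0.1109, 0.0965]
ee_rot: [-0.525, 3.097, 0.0]
ft_force: [-0.9, -1.2, 1.0]
opening: 0.002
grasp_force: 0.8
```

Emit:
play_rows(series="0 0 0.001 0 0 0 1;0 0 0.001 0 0 0 1;0 0 0.001 0 0 0 1;0 0 0 0 0 0 1")

```text
clock: 15.5
eef_pos: [0.5123, 0.1109, 0.0934]
ee_rot: [-0.525, 3.097, 0.0]
ft_force: [-0.3, -0.6, 4.2]
opening: -0.003
grasp_force: 1.7
```

Emit:
play_rows(series="0 0 0.001 0 0 0 1;0 0 0.001 0 0 0 1;0 0 0 0 0 0 1")

```text
clock: 15.88
eef_pos: [0.5123, 0.1108, 0.0914]
ee_rot: [-0.525, 3.097, 0.0]
ft_force: [-1.6, -0.3, 4.9]
opening: -0.002
grasp_force: 2.3
```

Emit:
play_rows(series="0 0 0.001 0 0 0 1;0 0 0.001 0 0 0 1;0 0 0 0 0 0 1;0 0 0 0 0 0 1")

```text
clock: 16.38
eef_pos: [0.5123, 0.1108, 0.091]
ee_rot: [0.524, -3.097, -0.001]
ft_force: [-5.4, -1.6, 14.4]
opening: 0.0
grasp_force: 7.2
```

The button hit its hard stop at 14 N, so it is fully down. I'll release it and retreat straight up.

Emit:
play_rows(series="0 0 -0.004 0 0 0 1;0 0 -0.006 0 0 0 1;0 0 -0.02 0 0 0 1;0 0 -0.04 0 0 0 1;0 0 -0.04 0 0 0 1;0 0 -0.04 0 0 0 1;0 0.04 0 0 0 0 1;0 0.04 0 0 0 0 1;0 0.04 0 0 0 0 1;0 0 0 0 0 0 1;0 0 0 0 0 0 1")

```text
clock: 17.75
eef_pos: [0.4728, 0.2234, 0.2387]
ee_rot: [0.525, -3.097, 0.002]
ft_force: [0.9, -0.9, 0.3]
opening: -0.002
grasp_force: 0.0
```

```bash
python3 - <<'E'
from h import *
s=arm.sense(); print(s['clock'],s['eef_pos'].round(3),s['ft_force'].round(2))
t,d,ct=grab('top'); save('t3.png',cv2.resize(t[140:260,100:300],None,fx=4,fy=4,interpolation=cv2.INTER_CUBIC)); lines(ct,t)
print(blobs(t,(0,150,80),(3,255,255),(155,150,290,235)),blobs(t,(50,100,40),(80,255,255),(155,150,290,235)))
E
```

```text
17.75 [0.473 0.223 0.239] [ 0.86 -0.87  0.29]
index 9 mean [ 0.5248 -0.0809] r 0.0441 0.0514 dir 198.11 centre off mm 7.5
orange 11 mean [ 0.5032 -0.0918] r 0.0638 0.0798 dir 206.39 centre off mm 0.74
[(57, np.float64(162.9), np.float64(188.6)), (12, np.float64(164.5), np.float64(159.0))] [(136, np.float64(185.8), np.float64(210.9))]
```

View pics/t3.png

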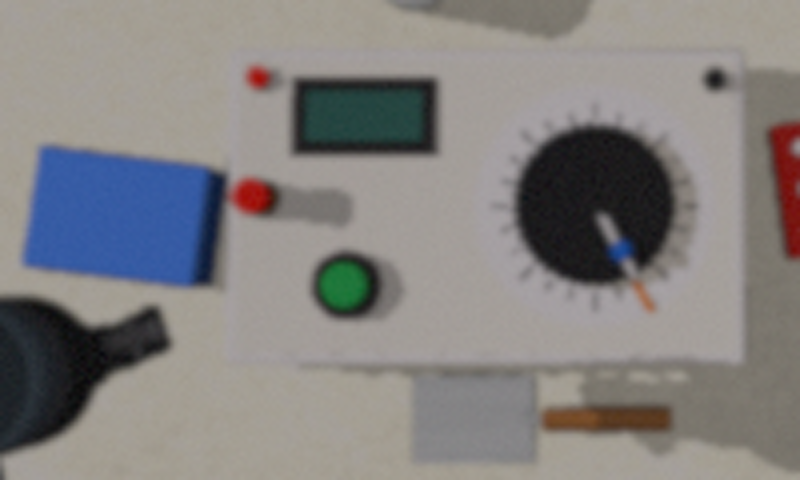

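The top view shows the index mark (620,245) running into the orange line (643,296). The vial (254,196) and button (345,285) are where they were, and the gripper is clear at left. I'm handing in.

```bash
python3 -c "
from plant import arm; print(arm.close_job())"
```

```text
the job is handed in; nothing more can be done
None
```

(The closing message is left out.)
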